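# Lock the sample turntable in its index position

### The arm

A 6-joint arm with a two-finger parallel gripper is mounted at the origin on the work surface. World frame = base frame: x ahead of the robot, y to its left, z up, the work surface at z = 0. Lengths are in m, angles in rad, forces in N, time in s.
With the tool pointing down it reaches from about 0.35 to 0.775 m from the base axis. Payload 7.3 kg.
Tool frame: the origin (TCP) lies between the finger pads; the fingertips stand 19 mm ahead of it and the grasp point (between the pads) is the TCP; x points along the fingers, z is the direction in which the jaws open and shut, and the axes are right-handed (so a half turn about x gives the same grasp; the last joint's range is limited). The gripper opens to 92 mm and grips with 3 to 60 N. Pads are 19 mm wide; open, the fingers measure 130 mm over their backs; the gripper's body (75 mm by 190 mm) begins 47 mm behind the grasp point.
Start: joints at [1.201, 0.342, 1.524, -0, 1.275, -0.146], TCP at [0.116, 0.512, 0.246] pointing down, gripper open.
Joint ranges: [-2.53, 2.53], [-0.77, 2.02], [0.04, 2.7], [-1, 4.14], [0.28, 2.66], [-3.11, 3.11]. Speed limits (rad/s): [2.57, 2.57, 3.14, 3.14, 3.14, 3.14].

### API

Orientations are given as a 3x3 rotation matrix whose columns are the frame's x, y, z axes.
In Python, from plant import arm gives the robot as it stands.
- The arm moves only by the tool drive_tool, never from a script. Its argument "deltas" is a list that holds one entry, the list of rows, each a list of 4 numbers: the shift along the tool's x, y, z in mm, then the turn about the tool's x in degrees. A call has 1 to 10 rows; each row is the pose to reach, as a shift and turn from the pose measured when the call began, along the tool's axes at that moment; what a row does not reach only later rows make up. A row lasts 1/8 s, in which the tool goes at most 62.5 mm and 10.7 degrees, less where a joint would pass 70% of its speed; a pose out of reach is approached as far as the arm can. A call with a gripper value outside its range is refused whole. "grip" is the finger opening in mm, from 0 to 91.8, set as the call begins (left out, the last holds). The fingers move at their own pace and stop on an object; the grip force is fixed at half the most. Time passes only in rows, so rows that repeat a pose let the fingers close. It gives the time, the measured TCP pose, the force and the opening at its end, in the units of the state.
- arm.sense(): the state, without advancing time (a new reading comes with each control period).
- arm.capture(name): name is "scene" or "top" or "wrist"; returns a dict with "img" (384x512x3 uint8, red, green, blue), "camera_matrix" (3x3 intrinsics, pixels), "world_from_camera" (4x4, takes a point from camera to world coordinates); the wrist camera has in their place "mount" (4x4, takes a point from camera to tool coordinates, whose origin is the TCP and whose axes are the tool frame's). Camera axes: x right, y down, z forward; pixel columns grow to the right and rows downward; lengths in m; the calibration is good to about 2 mm. A picture is of the moment at which its call begins: read the wrist's pose just before it. There is no depth.
- arm.close_job(): hands the job in, once; it reports no verdict.
The state is a dict: "time_s": time; "joint_pos": joint angles; "qvel": joint speeds; "joint_efforts": joint torques, N m; "eef_pos": TCP position; "orientation": TCP orientation; "ft_force": force on the tool from outside, world axes, zero at the start; "ft_torque": the same for the moment, N m; "grip_width": finger opening in m.
Only numpy, scipy, OpenCV 4.12 (cv2) and the standard library are available. Lean on these libraries where they do the work, as an engineer would, in place of code of your own. Each camera call takes 0.05 s, during which the arm holds its last target.

### The job

Turn the black sample turntable by pushing on its orange post until the slot in its rim lines up with the steel locking bar, then push the bar's red tab until the bar is fully home in the slot. Do it all by pushing, with nothing lifted: the closed petri dish stays lying in the middle of the turntable, and the vial, the beaker and the tip rack stay where they stand.

Things in the scene. Friction and masses are not known exactly. Their poses are not given: they have to be found in the camera images.
- indexer: fixed dark grey base plate, 250 (x) by 395 (y) by 12 mm, lying on the bench. Origin on the bench surface, on the turntable's axis; the plate reaches from y = -125 to y = +270 mm in its frame. +y points from the axis to the locking bar, z is up. It carries the turntable and, on the +y side, a white guide 48 mm wide from y = 118 to y = 175 mm, its top 48 mm over the bench (bolt heads 51 mm)
- turntable (a joint): angle (rad) of the black turntable, a disc 220 mm across and 24 mm thick whose upper face is 40 mm over the bench. 0 when the slot faces the locking bar; positive is counter-clockwise seen from above. Starts positive, so it has to be turned clockwise; stops at -0.8 and 1.8. It turns stiffly (about 1.5 N at the post) and stays where it is left. A rubber mat with its top 44 mm over the bench covers the middle to 54 mm from the axis
- post_top (a point): top of the orange upright post fixed on the turntable, 14 mm in diameter with a rounded top, 43 mm tall above the turntable's face (top 83 mm over the bench), 88 mm from the axis, exactly opposite the slot. A flat steel collar 20 mm across and 5 mm high surrounds its foot. The orientation is the turntable's: its y axis points from the axis to the slot, z up
- slot_mouth (a point): middle of the open mouth of the turntable's slot, at the rim on the upper face, 110 mm from the axis. The slot is radial, 24 mm wide, 45 mm deep (to 65 mm from the axis), cut right through, with a white line along each edge
- lock_bar (a joint): how far (m) the locking bar has been pushed towards the turntable's axis (along -y of the indexer): 0 fully out, 0.045 fully home against its stop. It slides with about 2.5 N and stays where it is left. Its nose starts 2 to 6 mm short of the turntable's rim and is stopped by the rim unless the slot is in front of it; the rounded nose centres the slot if it is within about 3 degrees
- bar_nose (a point): tip of the bar's rounded nose, on its upper face. The steel bar is 18 mm wide and 12 mm high, its upper face 34 mm over the bench. Orientation as the indexer's
- tab_top (a point): middle of the top of the red upright tab at the bar's outer end, 44 mm wide (across the bar, indexer x), 10 mm thick (along the bar, indexer y), from 22 to 77 mm over the bench. With the bar at 0 it is 230 mm from the turntable's axis. Its outer flat face (+y side) is the one to push; nothing stands behind it. Orientation as the indexer's
- petri_dish: loose closed clear petri dish, 90 mm across and 16 mm high, about 50 g, lying on the mat in the middle of the turntable, its top about 60 mm over the bench; origin at the centre of its underside
- vial: loose amber vial with a blue cap, 26 mm across and 48 mm tall, standing on the base plate beside the locking bar (on the +x side of the indexer); origin at the centre of its underside
- beaker: loose open glass beaker, 68 mm across and 80 mm tall, standing on the bench beyond the base plate (+x side of the indexer); origin at the centre of its underside
- tip_rack: loose white pipette-tip rack, 80 by 110 mm and 45 mm tall, half filled with yellow tips reaching 63 mm, standing on the bench beyond the -y end of the base plate; origin at the centre of its underside
Mind the look-alikes: they are no part of the job. Leave any purple look-alike of the tip_rack alone.

How it is judged:
By the outcome, as a careful person would: the job done as asked, in the order asked, and still so for the second after the job is handed in, with the robot touching nothing.
It also fails if it takes over 48 s, if anything falls off the work surface, if the arm or the gripper's body presses on something with over 40 N, if the wrist force passes 120 N, or if a joint passes its speed limit or range.

## Working session

There is one attempt and no reset: what is moved stays moved. The work goes in short steps, Python scripts to look and compute and a tool call to move; the robot and the scene stay as the last step left them, time stands still between calls to the robot, and variables do not carry over. Pictures are saved under pics/ and viewed, and the job is handed in when it is done.

Besides the shell and the picture viewer there is one more tool, called after ">>>" by a JSON object that holds its "api" and its "payload", one argument or row to a line. drive_tool: Moves the arm, as the interface text tells. Its arguments: {"type":"object","properties":{"deltas":{"type":"array"},"grip":{"type":"number"}},"required":["deltas"]}

```bash
mkdir -p pics; ls
cat > h.py <<'E'
import numpy as np, cv2, json
from plant import arm
def cap(n,f):
    s=arm.sense(); c=arm.capture(n)
    cv2.imwrite('pics/'+f+'.png',c['img'][:,:,::-1])
    T=c.get('world_from_camera')
    if T is None:
        W=np.eye(4);W[:3,:3]=s['orientation'];W[:3,3]=s['eef_pos'];T=W@np.array(c['mount'])
    np.savez('pics/'+f+'.npz',K=c['camera_matrix'],T=T,img=c['img'])
def ray(f,u,v,z):
    d=np.load('pics/'+f+'.npz');r=d['T'][:3,:3]@np.linalg.inv(d['K'])@[u,v,1];o=d['T'][:3,3]
    return o+r*(z-o[2])/r[2]
def proj(f,p):
    d=np.load('pics/'+f+'.npz');q=np.linalg.inv(d['T'])@[*p,1];q=d['K']@q[:3];return q[:2]/q[2]
E
python3 - <<'E'
from h import *
s=arm.sense();print(s)
for n in('scene','top','wrist'):cap(n,n+'0')
E
```

```text
pics
{'time_s': 0.0, 'joint_pos': array([ 1.20100226e+00,  3.42724974e-01,  1.52501686e+00, -2.23714320e-05,
        1.27538800e+00, -1.46029117e-01]), 'qvel': array([ 0.0009605 ,  0.00073073,  0.00078856, -0.00216234, -0.0009884 ,
        0.00157111]), 'joint_efforts': array([-1.29285399e-04, -4.31224573e+01, -2.44227809e+01,  7.17479177e-02,
        5.58750762e-02, -1.09180442e-04]), 'eef_pos': array([0.11636079, 0.51155678, 0.24504383]), 'orientation': array([[-5.35617215e-04, -9.75070305e-01,  2.21895499e-01],
       [-1.44100462e-03,  2.21896053e-01,  9.75069262e-01],
       [-9.99998818e-01,  2.02511443e-04, -1.52393216e-03]]), 'ft_force': array([0.14379676, 0.97644831, 0.51644845]), 'ft_torque': array([-0.03945701, -0.02989353, -0.00097561]), 'grip_width': 0.09194940585270052}
```

View pics/scene0.png

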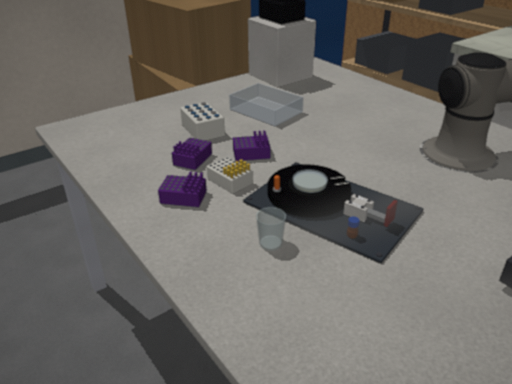

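View pics/top0.png

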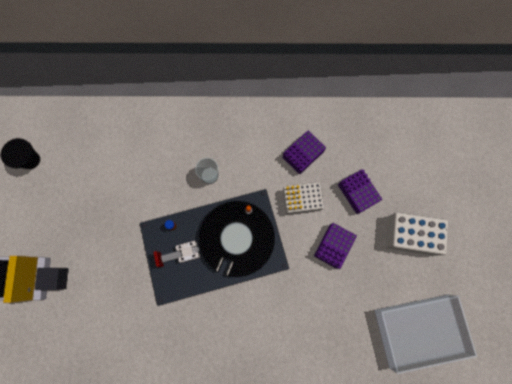

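View pics/wrist0.png

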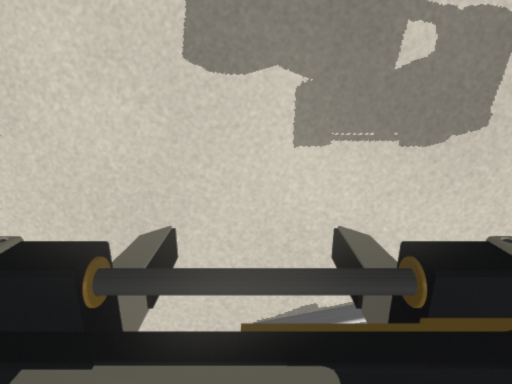

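The scene shows the indexer with its plate around top-view pixel (213,245). The orange post is at (249,210), the slot at (225,267), the red tab at (157,260), the vial at (169,225) and the beaker at (207,172). The white rack with yellow tips is at (304,197). Look-alikes are three purple racks at (304,152), (360,191) and (336,246), and a white rack with blue tips at (420,233). Next is a close crop to check the choice and measure.

Run:
```python
from h import *
im=cv2.imread('pics/top0.png')[160:310,130:330]
cv2.imwrite('pics/top0c.png',cv2.resize(im,None,fx=4,fy=4,interpolation=cv2.INTER_CUBIC))
d=np.load('pics/top0.npz');print(d['K'],d['T'])
for n,u,v,z in[('post',249,210,.083),('dish',236.5,238.5,.06),('tab',157,260,.077),('disc',235.5,239,.04),('vial',169,225,.048),('beaker',207,172,.04)]:print(n,ray('top0',u,v,z))
```

```text
[[374.43548187   0.         251.3520687 ]
 [  0.         374.43548187 193.00787594]
 [  0.           0.           1.        ]] [[ 0.00562913 -0.97784084  0.20927401  0.43628952]
 [-0.99998227 -0.00509746  0.00307979 -0.14589834]
 [-0.00194478 -0.20928764 -0.97785219  1.12468999]
 [ 0.          0.          0.          1.        ]]
post [ 0.61022878 -0.13626574  0.083     ]
dish [ 0.53206865 -0.10119145  0.06      ]
tab [0.47026092 0.11648508 0.077     ]
disc [ 0.53241349 -0.09748466  0.04      ]
vial [0.57095694 0.09487821 0.048     ]
beaker [ 0.73216766 -0.00910011  0.04      ]
```

View pics/top0c.png

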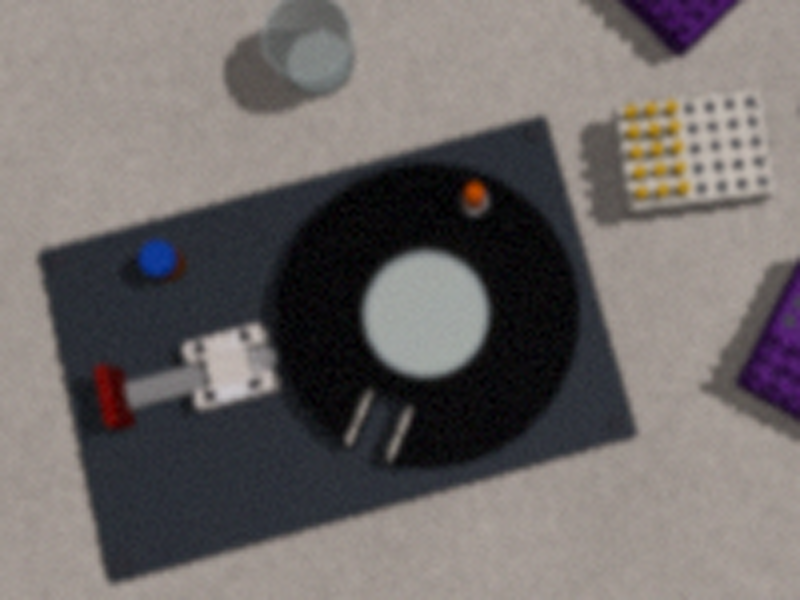

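The crop confirms the choice: orange post at crop (474,192), slot between the white lines at about (380,425), red tab at (115,395) and vial at (157,258). Next I'll fit the indexer pose.

Run:
```python
from h import *
from scipy.optimize import least_squares
f='top0'
P=lambda x,y:(130+(x+.5)/4-.5,160+(y+.5)/4-.5)
# plate corners in idx frame; +y toward tab (image left), +x = vial side (image up)
obs=[((125e-3,.27,.012),(40,255)),((.125,-.125,.012),(545,117)),((-.125,-.125,.012),(635,437)),((-.125,.27,.012),(110,580))]
def tr(p,q):
    c,s=np.cos(q[2]),np.sin(q[2]);return np.array([q[0]+c*p[0]-s*p[1],q[1]+s*p[0]+c*p[1],p[2]])
res=lambda q:np.concatenate([proj(f,tr(p,q))-P(*o) for p,o in obs])
r=least_squares(res,[.53,-.1,0.2]);q=r.x;print(q,np.degrees(q[2]),r.fun.round(2))
ax=q[:2]
post=ray(f,*P(474,190),.080);print('post',post, np.hypot(*(post[:2]-ax)))
def inv(p):
    c,s=np.cos(q[2]),np.sin(q[2]);d=p[:2]-ax;return np.array([c*d[0]+s*d[1],-s*d[0]+c*d[1]])*1000
print('post idx',inv(post))
pi=inv(post);print('angle from post',np.degrees(np.arctan2(pi[0],-pi[1])))
for n,x,y,z in[('dish',426,314,.06),('disc',427,316,.04),('tab',115,395,.077),('vial',157,258,.048),('bk top',308,30,.08),('bk bot',320,60,.0),('sl1 out',350,443,.04),('sl1in',370,391,.04),('sl2out',392,460,.04),('sl2in',410,407,.04),('rackNearcorner',625,208,.045),('rackfar',618,105,.045)]:
    p=ray(f,*P(x,y),z);print(n,p.round(4),inv(p).round(1))
a=inv(ray(f,*P(371,451.5),.04));b=inv(ray(f,*P(390,399),.04));print(np.degrees(np.arctan2(-a[0],a[1])),np.degrees(np.arctan2(-b[0],b[1])))
```

```text
[ 0.53553423 -0.10033633  0.27099746] 15.527010576855167 [-0.67 -1.28  0.25 -0.61  0.95  0.18 -0.53  1.44]
post [ 0.61895815 -0.13370413  0.08      ] 0.08984966138123628
post idx [ 71.44699839 -54.48199769]
angle from post 52.672622852312564
dish [ 0.5331 -0.1001  0.06  ] [-2.3  0.9]
disc [ 0.5335 -0.1     0.04  ] [-1.9  0.9]
tab [0.4747 0.1129 0.077 ] [ -1.5 221.8]
vial [0.5735 0.0954 0.048 ] [ 89.  178.4]
bk top [ 0.7359 -0.0126  0.08  ] [216.5  30.9]
bk bot [ 0.7347 -0.0125  0.    ] [215.4  31.4]
sl1 out [ 0.4434 -0.0466  0.04  ] [-74.4  76.4]
sl1in [ 0.4799 -0.06    0.04  ] [-42.8  53.7]
sl2out [ 0.4318 -0.0766  0.04  ] [-93.6  50.6]
sl2in [ 0.4688 -0.0888  0.04  ] [-61.2  29. ]
rackNearcorner [ 0.6123 -0.2435  0.045 ] [  35.7 -158.5]
rackfar [ 0.6895 -0.2394  0.045 ] [ 111.1 -175.2]
52.91831119992289 51.519450710428764
```

Run:
```python
from h import *
c=arm.capture('wrist');print(c['mount'],c['camera_matrix'])
```

```text
[[ 3.05552046e-04 -2.93009311e-01  9.56109539e-01 -1.39191486e-01]
 [-2.14774278e-04 -9.56109581e-01 -2.93009255e-01  7.99532798e-02]
 [ 9.99999930e-01 -1.15818158e-04 -3.55072101e-04 -9.89060572e-04]
 [ 0.00000000e+00  0.00000000e+00  0.00000000e+00  1.00000000e+00]] [[295.2752139    0.         254.29260362]
 [  0.         295.2752139  192.41429332]
 [  0.           0.           1.        ]]
```

>>> {"api": "drive_tool", "payload": {
  "deltas": [
    [[0, -30, -23, 0], [0, -70, -53, 0], [0, -110, -84, 0], [0, -150, -115, 0], [0, -190, -145, 0], [0, -230, -176, 0], [0, -270, -206, 0], [0, -300, -229, 0], [0, -320, -244, 0], [0, -330, -252, 0]]
  ],
  "grip": 32
}}

```text
time_s: 1.45
eef_pos: [0.3829, 0.1918, 0.2454]
orientation: [[-0.001, -0.975, 0.224], [-0.001, 0.224, 0.975], [-1.0, 0.0, -0.001]]
ft_force: [-0.4, 0.4, -0.6]
grip_width: 0.032
```

>>> {"api": "drive_tool", "payload": {
  "deltas": [
    [[0, -35, -30, 2], [0, -75, -65, 4], [0, -115, -100, 6], [0, -155, -136, 8], [0, -190, -168, 9], [0, -220, -195, 9], [0, -235, -208, 9], [0, -241, -213, 9], [0, -241, -213, 9], [0, -241, -213, 9]]
  ]
}}

```text
time_s: 2.7
eef_pos: [0.5697, -0.0686, 0.2456]
orientation: [[-0.001, -0.928, 0.372], [-0.001, 0.372, 0.928], [-1.0, 0.001, -0.001]]
ft_force: [0.5, -0.0, -0.1]
grip_width: 0.0321
```

Run:
```python
from h import *
s=arm.sense();print(s['time_s'],s['eef_pos'],np.abs(s['qvel']).max())
cap('wrist','w1')
```

```text
2.7 [ 0.56974056 -0.06858681  0.24563604] 0.003196164322479838
```

View pics/w1.png

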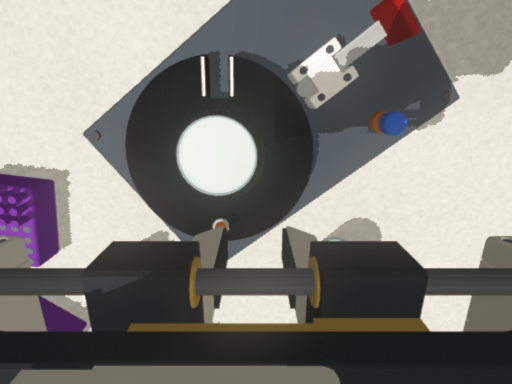

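The wrist view shows the slot at (217,58) to (217,97), the dish at (217,155), the post collar at (221,226) partly behind a finger, the guide at (323,72), the tab at (397,20), the vial cap at (394,123), and plate corners at (84,133) and (458,97).

Run:
```python
from h import *
from scipy.optimize import least_squares
f='w1'
im=cv2.imread('pics/w1.png')
cv2.imwrite('pics/w1c.png',cv2.resize(im[0:250,80:470],None,fx=2,fy=2,interpolation=cv2.INTER_CUBIC))
for n,u,v,z in[('slotL out',203,57,.04),('slotR out',231.5,57,.04),('slotL in',206,97,.04),('slotR in',233,97,.04),('dish',217,155,.06),('bolts',305,69,.051),('b2',333,44,.051),('b3',349,74,.051),('b4',321,98,.051),('cornr',84,133,.012),('corn2',458,97,.012),('vialcap',394,123,.048),('collar',221,226,.043)]:print(n,ray(f,u,v,z).round(4))
```

```text
slotL out [ 0.4319 -0.074   0.04  ]
slotR out [ 0.4433 -0.0456  0.04  ]
slotL in [ 0.4703 -0.088   0.04  ]
slotR in [ 0.4814 -0.0601  0.04  ]
dish [ 0.5319 -0.0994  0.06  ]
bolts [0.4843 0.0215 0.051 ]
b2 [0.4725 0.0559 0.051 ]
b3 [0.5062 0.0629 0.051 ]
b4 [0.5181 0.0281 0.051 ]
cornr [ 0.4505 -0.2506  0.012 ]
corn2 [0.5809 0.189  0.012 ]
vialcap [0.5738 0.0958 0.048 ]
collar [ 0.6177 -0.1343  0.043 ]
```

View pics/w1c.png

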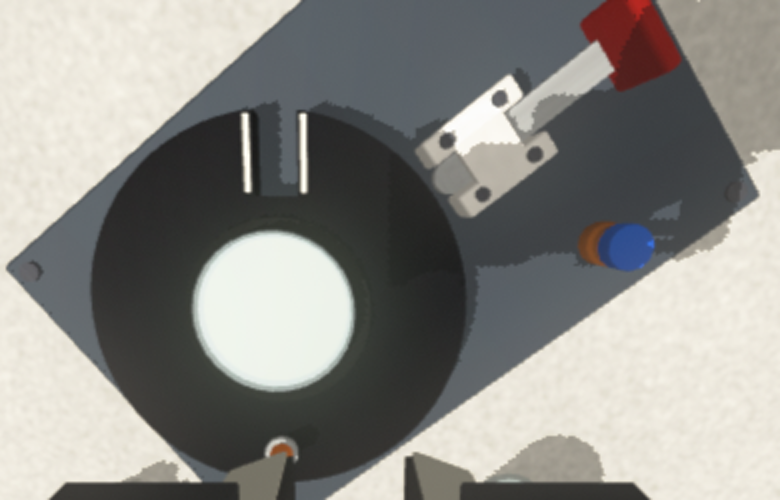

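Measurements agree: axis about (0.536,-0.1005), indexer yaw about 15.5°, table angle about 52°, post at (0.618,-0.134). I'll move over the post with the jaws astride it.

>>> {"api": "drive_tool", "payload": {
  "deltas": [
    [[0, -20, -13, 0], [0, -45, -28, 0], [0, -62, -39, 0], [0, -69, -43, 0], [30, -69, -43, 0], [70, -69, -43, 0], [90, -69, -43, 0], [100, -69, -43, 0], [100, -69, -43, 0]]
  ],
  "grip": 44
}}

```text
time_s: 3.88
eef_pos: [0.6176, -0.1338, 0.1457]
orientation: [[-0.001, -0.928, 0.372], [-0.0, 0.372, 0.928], [-1.0, 0.001, -0.001]]
ft_force: [-0.2, -0.1, 1.0]
grip_width: 0.0444
```

Run:
```python
from h import *
s=arm.sense();print(s['time_s'],s['eef_pos'])
cap('wrist','w2');cap('scene','s2')
im=cv2.imread('pics/s2.png')[120:270,180:430]
cv2.imwrite('pics/s2c.png',cv2.resize(im,None,fx=3,fy=3,interpolation=cv2.INTER_CUBIC))
```

```text
3.875 [ 0.61760611 -0.13381689  0.14574075]
```

View pics/w2.png

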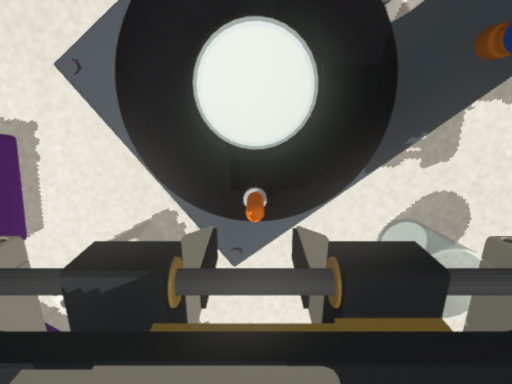

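View pics/s2c.png

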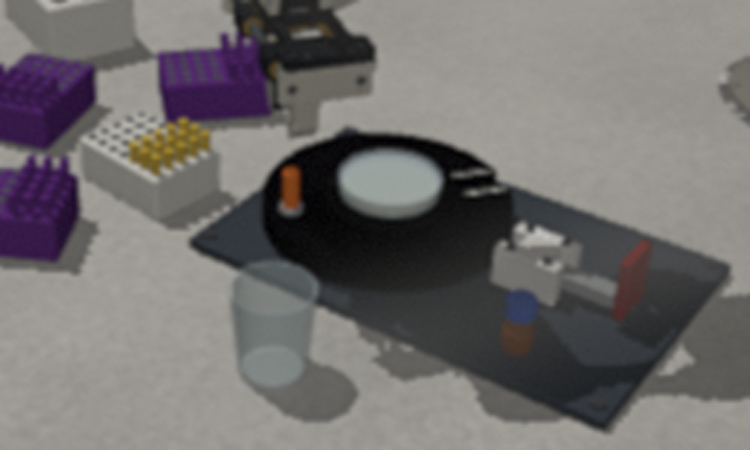

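Post top is at wrist (254,214), centred between the fingers (columns 210 and 305). The scene view agrees and the dish is in place. I'll check the coordinates.

Run:
```python
from h import *
p=ray('w2',254,211,.081);c=ray('w2',255,197,.044);print(p,c)
s=arm.sense();R=s['orientation'];print((R.T@(p-s['eef_pos']))*1000,(R.T@(c-s['eef_pos']))*1000, ray('w2',255.5,83,.06))
for n,u,v in [('beaker top R',0,0)]:pass
```

```text
[ 0.61428098 -0.13399855  0.081     ] [ 0.61559548 -0.13368458  0.044     ]
[65.92344735  3.90493633 -1.20161077] [102.92457854   2.86013149  -0.39466734] [ 0.5313302  -0.09962401  0.06      ]
```

>>> {"api": "drive_tool", "payload": {
  "deltas": [
    [[15, 2, 0, 0], [35, 3, 0, 0], [50, 3, 0, 0], [62, 3, 0, 0], [70, 3, 0, 0], [73, 3, 0, 0], [73, 3, 0, 0]]
  ]
}}

```text
time_s: 4.85
eef_pos: [0.6157, -0.1333, 0.074]
orientation: [[0.001, -0.928, 0.372], [-0.001, 0.372, 0.928], [-1.0, -0.002, -0.001]]
ft_force: [-0.3, -0.3, 1.2]
grip_width: 0.0438
```

Run:
```python
from h import *
# arc plan: TCP on circle radius R about axis, yaw turning; rows relative to start pose
s=arm.sense();R=s['orientation'];p=s['eef_pos'];print(p,s['ft_force'])
ax=np.array([.535,-.1005,p[2]])
r=p-ax;print(np.hypot(*r[:2]),np.degrees(np.arctan2(r[1],r[0])))
for a in range(0,66,4):
    t=-np.radians(a);c,sn=np.cos(t),np.sin(t)
    q=ax+np.array([c*r[0]-sn*r[1],sn*r[0]+c*r[1],0])
    print(a,(R.T@(q-p)*1000).round(1))
```

```text
[ 0.615721   -0.13328458  0.07404847] [-0.28304775 -0.3190163   1.20923066]
0.0871246757582273 -22.10437508944423
0 [0. 0. 0.]
4 [ 0.   0.2 -6.1]
8 [  0.    0.9 -12.1]
12 [  0.    2.  -18.1]
16 [  0.    3.5 -24. ]
20 [  0.    5.4 -29.8]
24 [  0.    7.7 -35.4]
28 [  0.   10.4 -40.9]
32 [  0.   13.5 -46.1]
36 [  0.   16.9 -51.1]
40 [  0.   20.6 -55.9]
44 [ -0.   24.7 -60.4]
48 [ -0.   29.1 -64.6]
52 [ -0.   33.8 -68.5]
56 [ -0.   38.7 -72. ]
60 [ -0.   43.9 -75.2]
64 [ -0.   49.3 -78.1]
```

>>> {"api": "drive_tool", "payload": {
  "deltas": [
    [[0, 0, 0, 0], [0, 0, 0, 0], [0, 0.2, -6, 4], [0, 0.9, -12.1, 8], [0, 2, -18.1, 12], [0, 3.5, -24, 16], [0, 5.4, -29.8, 20], [0, 7.7, -35.4, 24], [0, 9, -38, 26], [0, 9, -38, 26]]
  ],
  "grip": 24
}}

```text
time_s: 6.1
eef_pos: [0.5933, -0.1654, 0.0743]
orientation: [[0.002, -0.672, 0.741], [-0.002, 0.741, 0.672], [-1.0, -0.002, 0.0]]
ft_force: [0.0, 0.4, -0.2]
grip_width: 0.0241
```

Run:
```python
from h import *
s=arm.sense();R=s['orientation'];p=s['eef_pos'];print(p,s['ft_force'],s['grip_width'])
ax=np.array([.535,-.1005,p[2]])
r=p-ax;print(np.hypot(*r[:2]),np.degrees(np.arctan2(r[1],r[0])),np.degrees(np.arctan2(R[1,2],R[0,2])))
for a in range(0,40,3):
    t=-np.radians(a);c,sn=np.cos(t),np.sin(t)
    q=ax+np.array([c*r[0]-sn*r[1],sn*r[0]+c*r[1],0])
    print(a,(R.T@(q-p)*1000).round(1))
cap('wrist','w3')
```

```text
[ 0.59328231 -0.16537013  0.07425229] [ 0.01509873  0.35602438 -0.1661892 ] 0.02408199597366234
0.0872064265418948 -48.062016617858774 42.19340423557282
0 [0. 0. 0.]
3 [-0.   0.1 -4.6]
6 [-0.   0.5 -9.1]
9 [ -0.    1.1 -13.6]
12 [ -0.    2.  -18.1]
15 [ -0.    3.1 -22.6]
18 [ -0.    4.4 -26.9]
21 [ -0.    5.9 -31.2]
24 [ -0.    7.7 -35.4]
27 [ -0.    9.7 -39.5]
30 [ -0.   11.9 -43.6]
33 [ -0.   14.3 -47.4]
36 [ -0.   16.9 -51.2]
39 [ -0.1  19.7 -54.8]
```

View pics/w3.png

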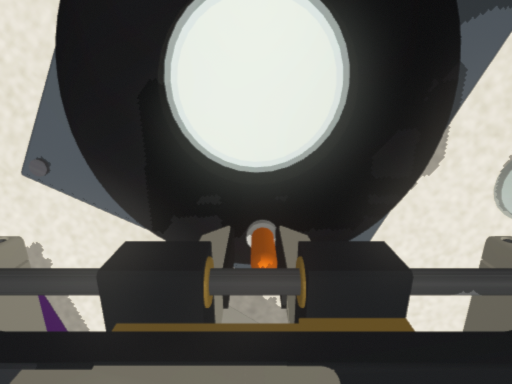

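The post at (263,250) rests on the trailing finger, the table is turning, and the dish is steady. I'll continue 25°.

>>> {"api": "drive_tool", "payload": {
  "deltas": [
    [[0, 0.1, -4.6, 3], [0, 0.5, -9.1, 6], [0, 1.1, -13.6, 9], [0, 2, -18.1, 12], [0, 3.1, -22.6, 15], [0, 4.4, -26.9, 18], [0, 5.9, -31.2, 21], [0, 7.7, -35.4, 24], [0, 8.4, -36.8, 25], [0, 8.4, -36.8, 25]]
  ]
}}

```text
time_s: 7.4
eef_pos: [0.5605, -0.1839, 0.0742]
orientation: [[0.002, -0.297, 0.955], [-0.002, 0.955, 0.297], [-1.0, -0.002, 0.001]]
ft_force: [-0.1, 0.2, -0.5]
grip_width: 0.0242
```

Run:
```python
from h import *
s=arm.sense();R=s['orientation'];p=s['eef_pos'];print(p,s['ft_force'],s['grip_width'])
ax=np.array([.535,-.1005,p[2]])
r=p-ax;print(np.hypot(*r[:2]),np.degrees(np.arctan2(r[1],r[0])),np.degrees(np.arctan2(R[1,2],R[0,2])))
cap('top','t4');cap('scene','s4')
im=cv2.imread('pics/t4.png')[180:310,130:310]
cv2.imwrite('pics/t4c.png',cv2.resize(im,None,fx=4,fy=4,interpolation=cv2.INTER_CUBIC))
im=cv2.imread('pics/s4.png')[140:260,230:430]
cv2.imwrite('pics/s4c.png',cv2.resize(im,None,fx=4,fy=4,interpolation=cv2.INTER_CUBIC))
```

```text
[ 0.5604909  -0.18387984  0.07421957] [-0.0849982   0.23557239 -0.4683047 ] 0.024162025382658773
0.08718935839013597 -73.00055142435284 17.27641480022003
```

View pics/t4c.png

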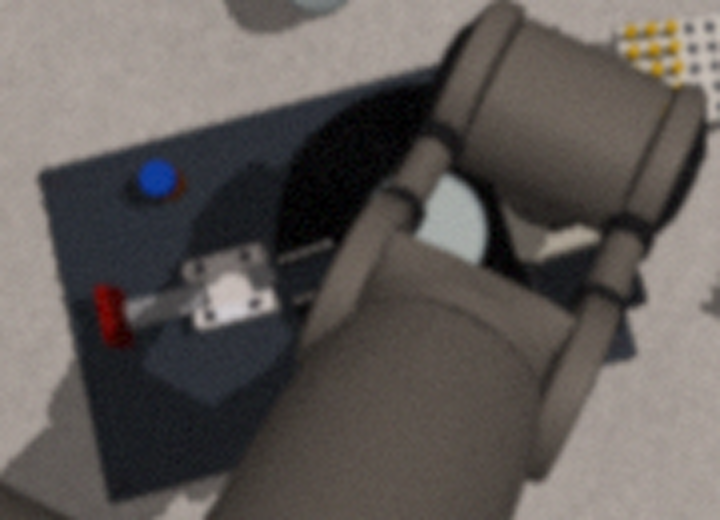

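View pics/s4c.png

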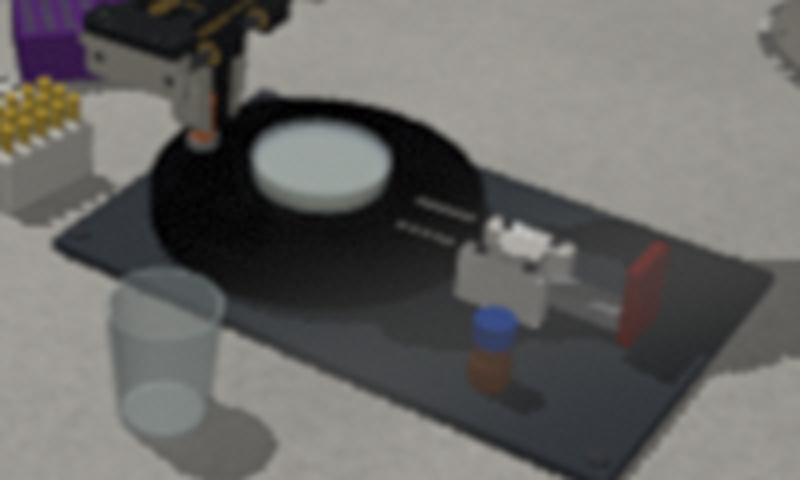

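The slot (white lines at about crop (305,250) and (303,297)) is almost facing the guide, with about 4–5° left by my count. I'll push 3° more, then lift straight up and look.

>>> {"api": "drive_tool", "payload": {
  "deltas": [
    [[0, 0, -2.3, 1.5], [0, 0.1, -4.6, 3], [0, 0.1, -4.6, 3], [0, 0.1, -2.5, 3], [-20, 0, -1, 3], [-60, 0, 0, 3], [-110, 25, 10, 3], [-140, 45, 20, 3], [-150, 60, 20, 3], [-150, 60, 20, 3]]
  ]
}}

```text
time_s: 8.75
eef_pos: [0.5611, -0.1197, 0.2238]
orientation: [[0.001, -0.248, 0.969], [-0.002, 0.969, 0.248], [-1.0, -0.002, 0.001]]
ft_force: [-0.7, 0.2, 0.1]
grip_width: 0.024
```

Run:
```python
from h import *
s=arm.sense();print(s['eef_pos'],s['ft_force'])
cap('wrist','w5')
im=cv2.imread('pics/w5.png')
cv2.imwrite('pics/w5c.png',cv2.resize(im[0:250],None,fx=1.55,fy=1.55,interpolation=cv2.INTER_CUBIC))
```

```text
[ 0.56107172 -0.11967314  0.2238416 ] [-0.71554893  0.19710306  0.14755448]
```

View pics/w5c.png

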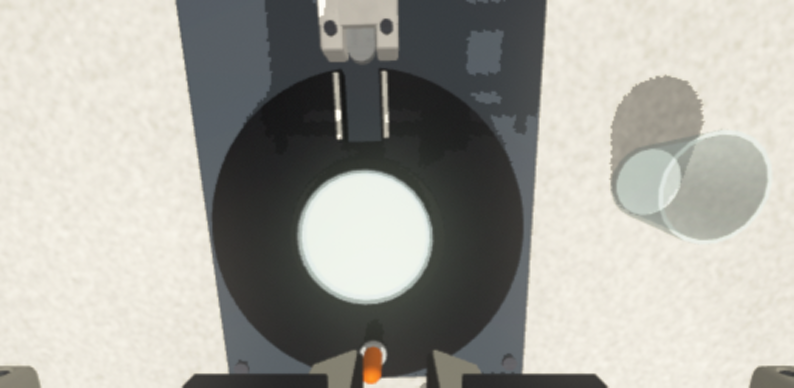

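Very close: slot mouth centred at crop (360,72), inner end (363,138), bar nose at (360,60). The dish at (366,237) is undisturbed. Next I'll measure the remaining angle.

Run:
```python
from h import *
f='w5'
im=cv2.imread('pics/w5.png')
cv2.imwrite('pics/w5d.png',cv2.resize(im[0:110,190:280],None,fx=7,fy=7,interpolation=cv2.INTER_CUBIC)[:600])
P=lambda x,y:(x/1.55,y/1.55)
g=lambda x,y,z:ray(f,*P(x,y),z)
def ang(a,b):d=b-a;return np.degrees(np.arctan2(d[1],d[0]))-90
print('L edge',ang(g(228,355,.012),g(178,5,.012)),'R',ang(g(524,355,.012),g(547,5,.012)))
print('slot L',ang(g(340,138,.04),g(336,72,.04)),'R',ang(g(386,138,.04),g(384,72,.04)))
m=g(360,72,.04);n=g(360,62,.034);po=g(372,355,.045);di=g(366,237,.06)
print('mouth',m,'nose',n,'post',po,'dish',di,'bolts',g(330,27,.051),g(386,27,.051))
print('post->mouth',ang(po,m),np.hypot(*(po-m)[:2]),'bolts dir',ang(g(330,27,.051),g(386,27,.051))+90)
print('rimL/R centre',(g(212,222,.04)+g(523,222,.04))/2)
```

```text
L edge 15.709696034129024 R 15.680999762228808
slot L 16.009720564912456 R 15.873196792881956
mouth [0.50664581 0.00155336 0.04      ] nose [0.50468467 0.00812351 0.034     ] post [ 0.55990414 -0.18613478  0.045     ] dish [ 0.53515173 -0.09731245  0.06      ] bolts [0.48471051 0.01953905 0.051     ] [0.51740906 0.0279011  0.051     ]
post->mouth 15.841804725058907 0.19509814740738837 bolts dir 14.344903757958434
rimL/R centre [ 0.53340589 -0.09031006  0.04      ]
```

View pics/w5d.png

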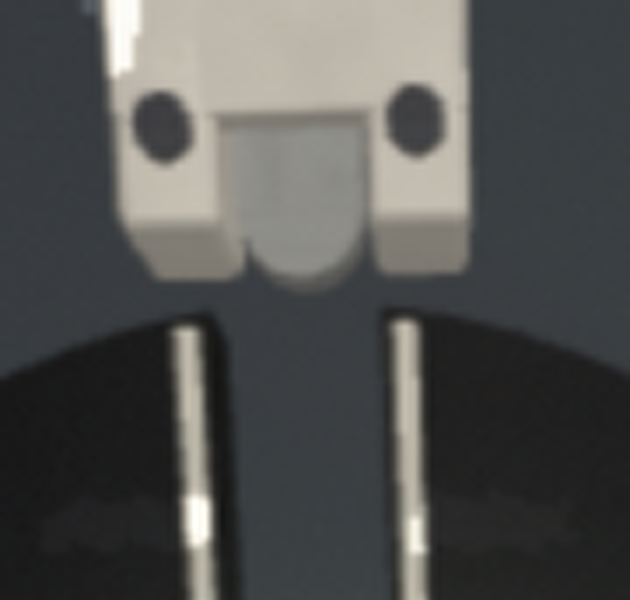

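Aligned: plate edges give 15.7° and the slot 15.8–16.0°, well inside the 3° capture range. Now to a hover beyond the red tab's outer face with closed fingers.

>>> {"api": "drive_tool", "payload": {
  "deltas": [
    [[0, 35, -3, 0], [0, 75, -7, 0], [0, 120, -11, 0], [0, 165, -15, 0], [0, 210, -19, 0], [0, 250, -22, 0], [0, 280, -25, 0], [0, 297, -26, 0], [0, 297, -26, 0], [0, 297, -26, 0]]
  ],
  "grip": 0
}}

```text
time_s: 10.05
eef_pos: [0.4626, 0.1601, 0.2221]
orientation: [[-0.001, -0.246, 0.969], [-0.002, 0.969, 0.246], [-1.0, -0.002, -0.001]]
ft_force: [0.1, 0.2, 0.3]
grip_width: 0.0007
```

Run:
```python
from h import *
s=arm.sense();print(s['eef_pos'],s['ft_force'],s['grip_width'])
cap('wrist','w6');cap('top','t6')
im=cv2.imread('pics/t6.png')[180:310,130:310]
cv2.imwrite('pics/t6c.png',cv2.resize(im,None,fx=4,fy=4,interpolation=cv2.INTER_CUBIC))
```

```text
[0.46264726 0.16012566 0.2220807 ] [0.1261831  0.24868485 0.25770922] 0.000710864231171402
```

View pics/w6.png

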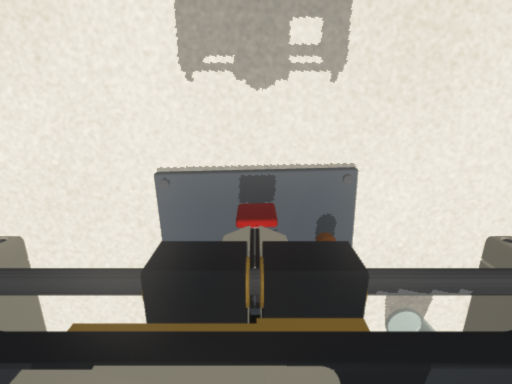

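View pics/t6c.png

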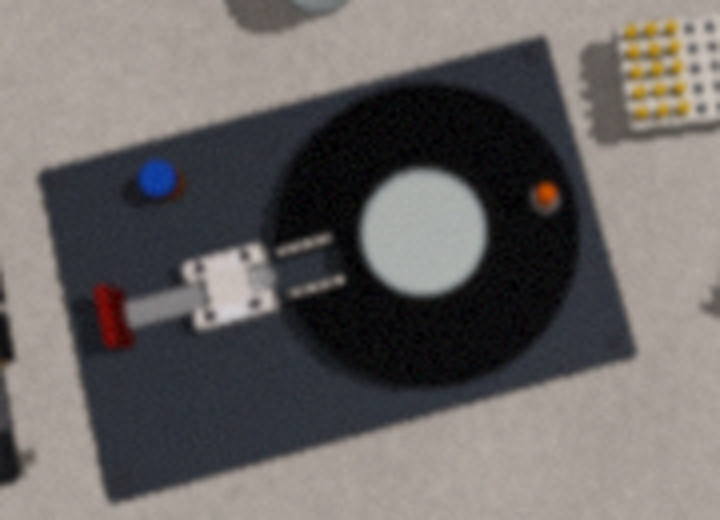

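Table is aligned in the top view; the tab is at wrist (257,215), columns 237–277, centred below the fingers.

Run:
```python
from h import *
f='w6'
s=arm.sense();R=s['orientation'];p=s['eef_pos']
for u,v,z in[(237,205,.022),(276,205,.022),(237,217,.077),(277,217,.077),(237,226,.077),(277,226,.077),(257,168,.012)]:
    print(u,v,z,(R.T@(ray(f,u,v,z)-p)*1000).round(1))
im=cv2.imread('pics/w6.png')
cv2.imwrite('pics/w6c.png',cv2.resize(im[190:245,220:360],None,fx=5,fy=5,interpolation=cv2.INTER_CUBIC))
ax=np.array([.5362,-.1027]);d=p[:2]-ax;y=np.array([-.2706,.9627]);x=np.array([.9627,.2706]);print(d@x,d@y, 'jaw yaw',np.degrees(np.arctan2(R[1,2],R[0,2])))
```

```text
237 205 0.022 [200.4 -41.4 -22.2]
276 205 0.022 [200.4 -41.3  25.3]
237 217 0.077 [145.4 -35.  -18.9]
277 217 0.077 [145.4 -35.   22.4]
237 226 0.077 [145.4 -45.1 -19.1]
277 226 0.077 [145.4 -45.1  22.6]
257 168 0.012 [210.3   2.5   2.1]
0.00035530363698139944 0.2728775827758687 jaw yaw 14.230757683824969
```

View pics/w6c.png

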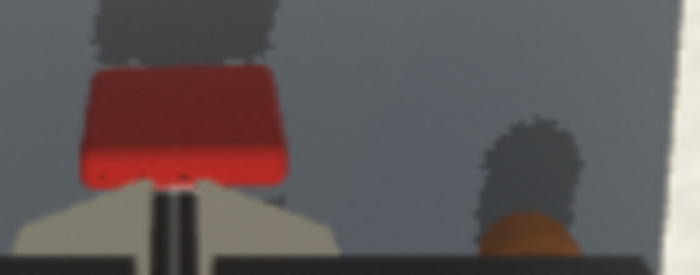

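>>> {"api": "drive_tool", "payload": {
  "deltas": [
    [[25, 0, 1, -1.5], [65, 0, 2, -1.5], [105, 0, 2, -1.5], [135, 0, 2, -1.5], [155, 0, 2, -1.5], [164, 0, 2, -1.5], [167, 0, 2, -1.5], [167, 0, 2, -1.5]]
  ]
}}

```text
time_s: 11.15
eef_pos: [0.4651, 0.1602, 0.0558]
orientation: [[0.001, -0.271, 0.963], [-0.002, 0.963, 0.271], [-1.0, -0.002, 0.0]]
ft_force: [0.3, -0.8, 0.7]
grip_width: 0.0003
```

Run:
```python
from h import *
s=arm.sense();print(s['eef_pos'],s['ft_force']);cap('scene','s7')
im=cv2.imread('pics/s7.png')[140:260,230:430]
cv2.imwrite('pics/s7c.png',cv2.resize(im,None,fx=4,fy=4,interpolation=cv2.INTER_CUBIC))
```

```text
[0.46507083 0.16015553 0.05582179] [ 0.2779154  -0.83228443  0.6611973 ]
```

View pics/s7c.png

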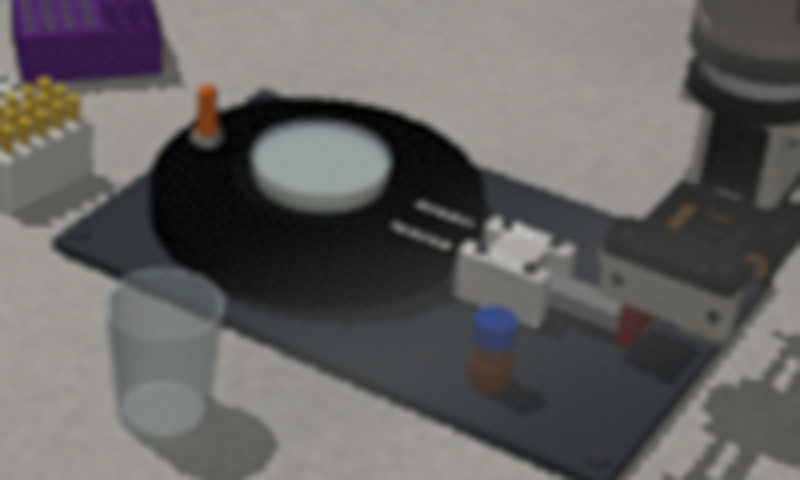

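The gripper is beside the tab's outer side, about crop (640,320), and clear of the vial at (492,350). Next I'll push in small steps.

>>> {"api": "drive_tool", "payload": {
  "deltas": [
    [[0, -8, 0, 0], [0, -16, 0, 0], [0, -22, 0, 0], [0, -26, 0, 0], [0, -30, 0, 0], [0, -34, 0, 0], [0, -37, 0, 0], [0, -40, 0, 0], [0, -40, 0, 0]]
  ]
}}

```text
time_s: 12.32
eef_pos: [0.476, 0.1214, 0.056]
orientation: [[0.001, -0.271, 0.963], [-0.002, 0.963, 0.271], [-1.0, -0.002, 0.0]]
ft_force: [0.2, -1.0, -0.6]
grip_width: 0.0005
```

>>> {"api": "drive_tool", "payload": {
  "deltas": [
    [[0, -4, 0, 0], [0, -8, 0, 0], [0, -12, 0, 0], [0, -16, 0, 0], [0, -20, 0, 0], [0, -22, 0, 0]]
  ]
}}

```text
time_s: 13.08
eef_pos: [0.482, 0.0999, 0.056]
orientation: [[0.001, -0.271, 0.963], [-0.002, 0.963, 0.271], [-1.0, -0.002, 0.0]]
ft_force: [0.1, 3.1, -0.9]
grip_width: 0.0008
```

Run:
```python
from h import *
s=arm.sense();print(s['eef_pos'],s['ft_force']);cap('scene','s8')
im=cv2.imread('pics/s8.png')[140:260,230:430]
cv2.imwrite('pics/s8c.png',cv2.resize(im,None,fx=4,fy=4,interpolation=cv2.INTER_CUBIC))
```

```text
[0.48203999 0.09987654 0.05601167] [ 0.08307439  3.13320674 -0.93462321]
```

View pics/s8c.png

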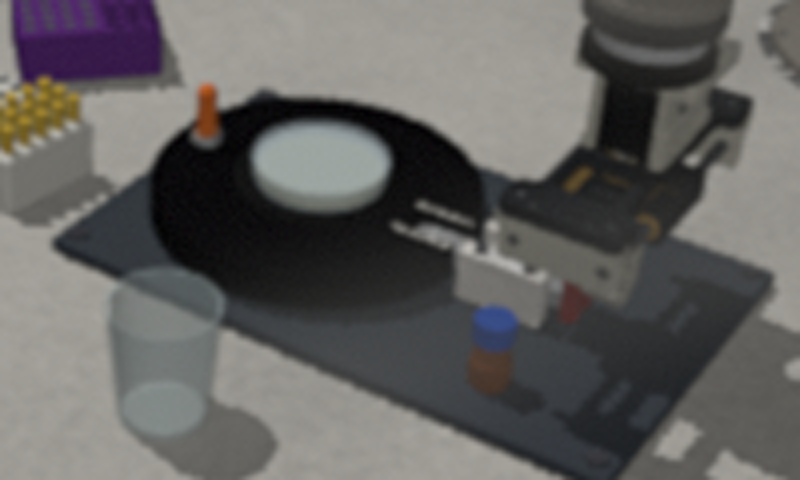

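The bar has entered the slot at (435,235). I'll keep going gently until the stop.

>>> {"api": "drive_tool", "payload": {
  "deltas": [
    [[0, -2, 0, 0], [0, -4, 0, 0], [0, -6, 0, 0], [0, -8, 0, 0], [0, -9, 0, 0]]
  ]
}}

```text
time_s: 13.75
eef_pos: [0.4838, 0.0936, 0.0561]
orientation: [[-0.0, -0.27, 0.963], [0.002, 0.963, 0.27], [-1.0, 0.002, 0.0]]
ft_force: [-3.1, 21.6, 2.6]
grip_width: 0.0005
```

The force rose to 22 N at the stop, with the TCP at indexer y ≈ 203 mm. That fits the tab's outer face at 190 mm plus the finger's half thickness. I'll back off, lift and look.

>>> {"api": "drive_tool", "payload": {
  "deltas": [
    [[0, 10, 0, 0], [0, 30, 0, 0], [-20, 45, 0, 0], [-70, 50, 0, 0], [-120, 50, 0, 0], [-165, 50, 0, 0], [-165, 50, 0, 0]]
  ]
}}

```text
time_s: 14.62
eef_pos: [0.4721, 0.1415, 0.2247]
orientation: [[0.008, -0.27, 0.963], [0.002, 0.963, 0.27], [-1.0, -0.0, 0.008]]
ft_force: [0.2, 0.4, -0.7]
grip_width: 0.0005
```

>>> {"api": "drive_tool", "payload": {
  "deltas": [
    [[0, -30, 0, 0], [0, -70, 0, 0], [0, -120, 0, 0], [0, -170, 0, 0], [0, -210, 0, 0], [0, -240, 0, 0], [0, -250, 0, 0], [0, -250, 0, 0]]
  ]
}}

```text
time_s: 15.62
eef_pos: [0.5391, -0.0991, 0.2239]
orientation: [[0.006, -0.269, 0.963], [0.002, 0.963, 0.269], [-1.0, 0.001, 0.007]]
ft_force: [-0.8, 0.9, 0.4]
grip_width: 0.0007
```

Run:
```python
from h import *
s=arm.sense();print(s['time_s'],s['eef_pos'],s['ft_force']);cap('wrist','w9');cap('scene','s9')
im=cv2.imread('pics/w9.png')
cv2.imwrite('pics/w9c.png',cv2.resize(im[0:250],None,fx=1.55,fy=1.55,interpolation=cv2.INTER_CUBIC))
```

```text
15.625 [ 0.53909381 -0.09913699  0.22385595] [-0.84256426  0.9187748   0.38193287]
```

View pics/w9c.png

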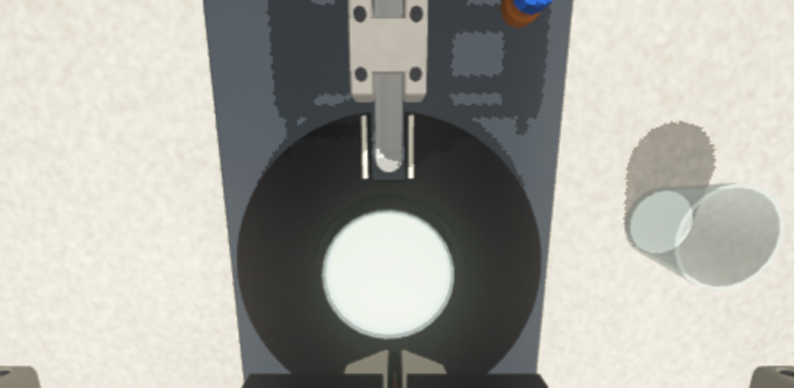

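View pics/s9.png

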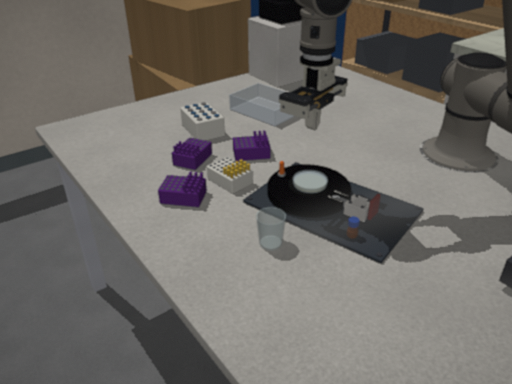

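The bar lies in the slot with its nose at crop (388,171), just short of the slot end (row 180). The dish at (388,273) is central, and the vial, beaker and racks are unmoved. Now to quantify the bar travel.

Run:
```python
from h import *
g=lambda f,x,y,z:ray(f,x/1.55,y/1.55,z)[:2]
y=np.array([-.2706,.9627])
n0=g('w5',360,62,.034);b0=(g('w5',330,27,.051)+g('w5',386,27,.051))/2
n1=g('w9',388,171,.034);b1=(g('w9',361,74,.051)+g('w9',416,74,.051))/2
m1=g('w9',388,115,.04);e1=g('w9',388,179,.04)
print('travel mm',((b1-n1)-(b0-n0))@y*1000,'mouth-to-nose',(m1-n1)@y*1000,'slot len seen',(m1-e1)@y*1000)
cap('top','t9')
im=cv2.imread('pics/t9.png')[160:310,130:330]
cv2.imwrite('pics/t9c.png',cv2.resize(im,None,fx=4,fy=4,interpolation=cv2.INTER_CUBIC))
```

```text
travel mm 42.4158455905299 mouth-to-nose 35.649747657484056 slot len seen 40.767104387902414
```

View pics/t9c.png

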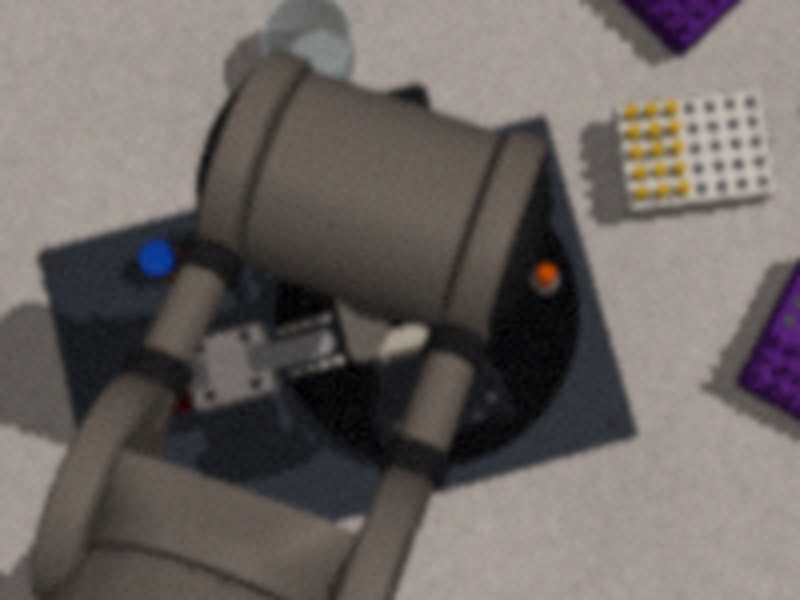

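Measured travel is about 42 mm, but lengths in this view read short (the 45 mm slot as 41 mm). I'll check again over the guide and tab, where the gap should be 5 mm.

>>> {"api": "drive_tool", "payload": {
  "deltas": [
    [[0, 25, 0, 0], [0, 55, 0, 0], [0, 80, 0, 0], [0, 95, 0, 0], [0, 100, 0, 0], [0, 100, 0, 0]]
  ]
}}

```text
time_s: 16.52
eef_pos: [0.5122, -0.0018, 0.2247]
orientation: [[0.007, -0.271, 0.962], [0.002, 0.962, 0.271], [-1.0, -0.0, 0.008]]
ft_force: [1.2, -1.1, -0.2]
grip_width: 0.0006
```

Run:
```python
from h import *
s=arm.sense();print(s['time_s'],s['eef_pos']);cap('wrist','w10')
im=cv2.imread('pics/w10.png')
cv2.imwrite('pics/w10c.png',cv2.resize(im[60:240,160:360],None,fx=3.3,fy=3.3,interpolation=cv2.INTER_CUBIC))
```

```text
16.525 [ 0.512245   -0.00178273  0.22468839]
```

View pics/w10c.png

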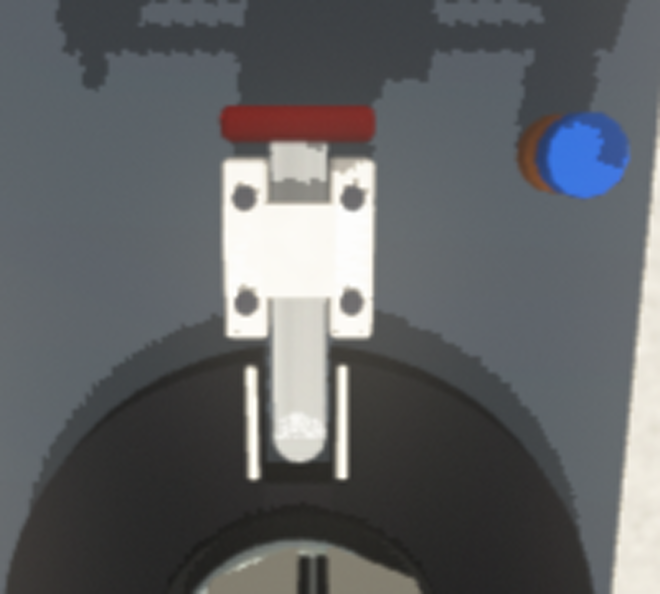

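Here the tab top spans rows 106–141, the guide runs from row 158 to 338, the nose is at row 461 and the slot end at about row 468.

Run:
```python
from h import *
ax=np.array([.5362,-.1027]);y=np.array([-.2706,.9627])
g=lambda v,z:(ray('w10',160+298/3.3,60+v/3.3,z)[:2]-ax)@y*1000
print({k:g(v,z).round(1) for k,(v,z) in dict(tabout=(106,.077),tabin=(141,.077),guideout=(158,.048),guidein=(338,.042),nose=(461,.034),slotend_top=(480,.04),slotmouth=(366,.04)).items()})
```

```text
{'tabout': np.float64(191.0), 'tabin': np.float64(181.6), 'guideout': np.float64(176.5), 'guidein': np.float64(118.4), 'nose': np.float64(72.3), 'slotend_top': np.float64(67.2), 'slotmouth': np.float64(108.3)}
```

The tab-to-guide gap is 5.1 mm against the 5 mm expected when home. The tab centre is at 186 mm, or about 185 mm after removing the 1.5 mm offset that the guide edge also shows. So the bar is fully home, the arm is touching nothing, and I'll hand in.

```bash
python3 -c "
from plant import arm
print(arm.close_job(), arm.sense()['time_s'])"
```

```text
the job is handed in; nothing more can be done
the job is handed in; nothing more can be done
```

I turned the turntable about 52° clockwise by pushing the orange post. Then I pushed the red tab until the bar came up against its stop, and handed the job in at about 17 s of the 48 s allowed.

**Alignment:** before I pushed the bar, the slot direction was within 0.3° of the indexer's.

**Bar home:** the push force rose from about 3 N to 22 N at the stop. Afterwards the gap from tab to guide measured 5.1 mm, against the 5 mm expected when the bar is fully home. The nose was about 5 mm from the slot end, also as expected.

**Other objects:** the dish still lay in the middle of the turntable. The vial, beaker, tip rack and look-alikes looked unmoved in the last pictures. The gripper was well clear, about 0.2 m up, at hand-in.

**Disagreement:** one image estimate gave the bar's travel as 42.4 mm instead of 45 mm. The same view also read the 45 mm slot as 41 mm, so I put this down to that view reading lengths short and relied on the closer tab-gap check.

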